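# Hold a macro objective half-turned in its bayonet

### The arm

A 7-joint arm with a two-finger parallel gripper is mounted at the origin on the work surface. World frame = base frame: x ahead of the robot, y to its left, z up, the work surface at z = 0. Lengths are in m, angles in rad, forces in N, time in s.
With the tool pointing down it reaches from about 0.425 to 0.925 m from the base axis. Payload 6.8 kg.
Tool frame: the origin (TCP) lies at the very end of the fingers, on their centre line; the grasp point (between the pads) lies 19 mm behind it; z points along the fingers, y is the line along which they close (so a half turn about z gives the same grasp; the last joint's range is limited). The gripper opens to 85 mm and grips with 20 to 120 N. Pads are 22 mm wide; open, the fingers measure 114 mm over their backs; the gripper's body (76 mm by 85 mm) begins 54 mm behind the grasp point. The pads swing forward as they close: fully open they stand 13 mm farther back than shut.
Start: joints at [1.111, 0.477, 0.022, 1.555, -0.011, 1.109, -0.083], TCP at [0.233, -0.634, 0.231] pointing down, gripper open.
Joint ranges: [-2.96, 2.96], [-0.34, 2.1], [-1.41, 1.46], [0.24, 2.44], [-1.37, 4.51], [0.17, 1.92], [-2.96, 2.96]. Speed limits (rad/s): [2.39, 2.39, 3.14, 3.14, 3.14, 3.14, 3.14].

### API

Orientations are given as a rotation vector (axis times angle).
In Python, from bench import get_obs, grab_frame, hand_in gives the robot as it stands.
- The arm moves only by the tool drive_tool, never from a script. Its argument "rows" is a list of rows, each an object with "offset": the shift along the tool's x, y, z as a fraction of full scale, a list of three; "rotation": the turn, a rotation vector about the tool's x, y, z as a fraction of full scale, a list of three; "claw": the opening, from 0 (shut) to 1 (fully open). In form: [{"offset": [tx, ty, tz], "rotation": [wx, wy, wz], "claw": claw}, ...]. A call has 1 to 20 rows; each row is the pose to reach, as a shift and turn from the pose commanded when the call began, along the tool's axes at that moment; what a row does not reach only later rows make up. Full scale, the value 1, is 0.15 m for a shift and 2 rad for a turn. A row lasts 1/12 s, in which the tool goes at most 41.7 mm and 7.16 degrees, less where a joint would pass 70% of its speed; a pose out of reach is approached as far as the arm can. A call with a number of a shift or a turn outside -1 to 1 is refused whole. A call with a gripper value outside its range is refused whole. The fingers move at their own pace and stop on an object; "force" is the grip in N (left out, the last holds). Time passes only in rows, so rows that repeat a pose let the fingers close. It gives the time, the measured TCP pose, the force, the opening and the grip force at its end, in the units of the state.
- get_obs(): the state, without advancing time (a new reading comes with each control period).
- grab_frame(name): name is "scene" or "side" or "wrist"; returns a dict with "frame" (384x512x3 uint8, red, green, blue), "z_map" (384x512 float32, m along the optical axis (not along the pixel's ray), 0 where there is no reading), "vfov" (degrees; the focal length in pixels is half the picture's height over the tangent of half this angle, whatever the lens; pixels are square), "cx", "cy" (the principal point, pixels), "D" ([k1, k2, p1, p2, k3] as OpenCV has them; the pictures are not rectified), "R" (3x3) and "t" (3): a world point X has camera coordinates R X + t. Camera axes: x right, y down, z forward; pixel columns grow to the right and rows downward; lengths in m; the calibration is good to about 2 mm. A picture is of the moment at which its call begins.
- hand_in(): hands the job in; it is judged then, once.
The state is a dict: "clock": time; "joints": joint angles; "qvel": joint speeds; "tau": joint torques, N m; "tcp_pos": TCP position; "orientation": TCP orientation; "contact_force": force on the tool from outside, world axes, zero at the start; "moment": the same for the moment, N m; "grip_width": finger opening in m; "gripper_force": force on a finger pad.
Only numpy, scipy, OpenCV 4.12 (cv2) and the standard library are available. Lean on these libraries where they do the work, as an engineer would, in place of code of your own. Each camera call takes 0.05 s, during which the arm holds its last target. There are 200 camera calls.

### The job

Lift the dust cover off the mount of the camera that lies clamped on its back, and lay it flat, right way up, in the empty tray. Then set the small macro objective squarely down into the bayonet with its thumbscrew pointing at the raised index rib, and turn it clockwise (seen from above) until the thumbscrew stands midway between the rib and the round release button; it must not go on to where the lock pin clicks. Finish still gripping it there, fully seated, so that I can check the lock pin, and leave everything else where it is.

Things in the scene. Friction and masses are not known exactly. Their poses are not given: they have to be found in the camera images.
- camera: Black camera, 150 mm wide, on its back, clamped (fixed) in a 170 x 200 x 10 mm plate. Origin at table height under the mount's axis, z up, x towards the raised index rib (viewfinder side). Front plate 55 mm above the table; on it the steel mount ring, 64 mm outer diameter, top face at 70 mm. Rubber hand grip at y +52 to +74 mm, 65 mm high. Only the lock pin and dust cover rise above the face.
- mount (a point): Centre of the mount's top face, 70 mm above the table, camera's axes. Bayonet well 54 mm wide, 10 mm deep; at its mouth three 3 mm thick claws reach in to 44 mm diameter, gaps at 60, 180 (wide), 300 deg. Lugs pass with about 1.5 mm radial and 5 deg angular play when the objective's x lies along this x; then clockwise (from above) under the claws. Halfway 30 deg; pin clicks in at 55 to 60 deg.
- index_rib (a point): Mark at which the objective goes in: centre of the top of the raised aluminium rib (10 x 3.5 mm, 5 mm high), 43.5 mm from the mount's axis along x.
- release_button (a point): Centre of the top of the round aluminium lens-release button (12 mm across, 5 mm high), 43.5 mm from the mount's axis, 60 degrees clockwise from the rib (seen from above): where the thumbscrew would point when locked.
- lock_pin (a joint): Spring-loaded lock pin, 3.6 mm thick, in the mount's face 29 mm from the axis towards the release button. 0 = standing up 3 mm, 0.003 m = pressed flush; the objective's flange presses it down (about 1.5 N), and it springs up again into the flange's notch at the locked angle.
- dust_cover: White plastic cover, 40 g, 71 mm diameter, open below, loose over the mount ring (1.5 mm play), standing on the camera's front plate and overlapping the ring by 15 mm: lift straight up. Origin at the centre of its underside, z up; top plate 20 to 23 mm up, and on it a pinch ridge 44 mm long (x), 12 mm thick (y), 23 to 37 mm above the origin.
- cover_ridge (a point): Middle of the pinch ridge, 30 mm above the cover's underside, with the cover's axes.
- objective: Small silver macro objective, 0.24 to 0.36 kg, upright in the lens rest, bayonet down. Origin on its axis in the seating plane (flange underside), z up, x towards its thumbscrew. Flange 63 mm diameter, 0 to 5 mm above origin; shoulder to 11 mm; knurled barrel 44 mm diameter, 11 to 48 mm (grip here); nose to 62 mm. Seated, the origin lies at mount.
- screw_tip (a point): End of the small thumbscrew (8 mm across) that sticks out sideways from the barrel: 36 mm from the axis along the objective's x, 13 mm above its origin. Keep the fingers off it: close them along the objective's y.
- bayonet_end (a point): Centre of the objective's lower end, 8.2 mm below its origin, objective's axes: 41 mm spigot with three lugs out to 51 mm diameter, lugs 4 mm thick from this end upward, at 60, 180 (wide) and 300 deg from x. Seated, the lugs turn under the claws with 1.2 mm height to spare.
- lens_rest: Black rubber ring fixed on the table, 74 mm outer, 57 mm inner diameter, 12 mm high, in which the objective stands with its flange on the ring and its lugs inside. Origin at the centre of its underside.
- tray: Empty open aluminium tray, fixed, 130 (x) x 170 (y) x 20 mm, walls and floor 4 mm. Origin at the centre of its underside.
- blower: Bystander, to be left alone: black rubber air blower standing on its base, bulb 60 mm across, 120 mm tall with its nozzle up.
- long_lens: Bystander, to be left alone: larger silver lens standing on a black cap, 72 mm across, 90 mm tall (not the one to fit).
- battery: Bystander, to be left alone: grey battery block standing up, 21 x 40 x 57 mm.
- filter_ring: Bystander, to be left alone: dark steel filter ring lying flat, 62 mm across, 9 mm high.
- lens_brush: Bystander, to be left alone: cleaning brush lying on the table.
- screwdriver: Bystander, to be left alone: screwdriver lying on the table.
- clamp_knob: Bystander, to be left alone: black knurled clamp knob, 42 mm across, 26 mm tall.
There are look-alikes about, which are no part of the job. Of the things that look like the dust_cover, the middle-sized one is meant.

How it is judged:
By the outcome, as a careful person would: the job done as asked, in the order asked, and still so for the second after the job is handed in, while the arm keeps its last pose, push and grip.
It also fails if it takes over 64 s, if anything falls off the work surface, if the arm or the gripper's body presses on something with over 40 N, if the wrist force passes 120 N, or if a joint passes its speed limit or range.

## Working session

There is one attempt and no reset: what is moved stays moved. The work goes in short steps, Python scripts to look and compute and a tool call to move; the robot and the scene stay as the last step left them, time stands still between calls to the robot, and variables do not carry over. Pictures are saved under pics/ and viewed, at most 10 in all, crops included, and the job is handed in when it is done.

Besides the shell and the picture viewer there is one more tool, called after "Request:" by a JSON object that holds its "method" and its "body", one argument or row to a line. drive_tool: Moves the arm, as the interface text tells. Its arguments: {"type":"object","properties":{"rows":{"type":"array","items":{"type":"object","properties":{"offset":{"type":"array","items":{"type":"number"}},"rotation":{"type":"array","items":{"type":"number"}},"claw":{"type":"number"}}}},"force":{"type":"number"}},"required":["rows"]}

```bash
mkdir -p pics
cat > h.py <<'E'
import numpy as np, cv2, pickle
from bench import get_obs, grab_frame
from scipy.spatial.transform import Rotation as Ro
def snap(n,tag):
    f=grab_frame(n); pickle.dump(f,open(f'pics/{tag}.pkl','wb')); cv2.imwrite(f'pics/{tag}.png',f['frame'][:,:,::-1]); return f
def load(tag): return pickle.load(open(f'pics/{tag}.pkl','rb'))
def K(f):
    h=f['frame'].shape[0]; fl=h/2/np.tan(np.radians(f['vfov'])/2)
    return np.array([[fl,0,f['cx']],[0,fl,f['cy']],[0,0,1]])
def rays(f,uv):
    n=cv2.undistortPointsIter(np.array(uv,float).reshape(-1,1,2),K(f),np.array(f['D'],float),None,None,(3,50,1e-9)).reshape(-1,2)
    d=np.c_[n,np.ones(len(n))]
    R=np.array(f['R']);return -R.T@np.array(f['t']), d@R
def onz(f,uv,z):
    o,d=rays(f,uv); return o+d*((z-o[2])/d[:,2])[:,None]
def depthpts(f):
    z=f['z_map'];h,w=z.shape
    uv=np.stack(np.meshgrid(np.arange(w),np.arange(h)),-1).reshape(-1,2)
    o,d=rays(f,uv); return (o+d*z.reshape(-1,1)).reshape(h,w,3)
def proj(f,X):
    rv,_=cv2.Rodrigues(np.array(f['R'],float)); return cv2.projectPoints(np.array(X,float).reshape(-1,3),rv,np.array(f['t'],float),K(f),np.array(f['D'],float))[0].reshape(-1,2)
E
python3 - <<'E'
from h import *
a=snap('scene','s0');b=snap('side','d0');c=snap('wrist','w0')
o=get_obs();print(o)
for f in (a,b,c): print(f['vfov'],f['D'],-np.array(f['R']).T@f['t'],(f['z_map']>0).mean())
cv2.imwrite('pics/ab.png',cv2.resize(np.hstack([a['frame'],b['frame']])[:,:,::-1],(800,300)))
E
```

```text
{'clock': 0.15, 'joints': array([ 1.11090403,  0.47757261,  0.02233311,  1.55620819, -0.01151028,
        1.10931428, -0.08311173]), 'qvel': array([-8.07563554e-04, -2.18074463e-03,  7.97926173e-04, -1.61929131e-03,
       -2.00223285e-03,  1.23573893e-03,  8.63420865e-05]), 'tau': array([ 2.09328558e-03, -5.96926188e+01,  1.61012270e+00, -2.81490701e+01,
        1.26692292e-02,  6.58283287e-03,  2.34157295e-05]), 'tcp_pos': array([ 0.23244068, -0.63323168,  0.23058085]), 'orientation': array([-3.09179763e+00, -5.49536057e-01,  4.99640221e-04]), 'contact_force': array([ 0.68067694, -0.09249878, -0.12172239]), 'moment': array([-0.01280638, -0.0338028 , -0.01872435]), 'gripper_force': 0.0, 'grip_width': 0.08542594800216358}
56.8051543779764 [-0.10202929  0.          0.          0.          0.        ] [ 1.24221794 -0.22841956  1.08095406] 0.99591064453125
47.63346479222999 [-0.15553334  0.          0.          0.          0.        ] [ 0.25867631 -0.93929233  1.31933399] 0.9960581461588541
67.34145988642607 [-0.02447545  0.          0.          0.          0.        ] [ 0.30885413 -0.60588136  0.3730713 ] 0.9962107340494791
```

View pics/s0.png

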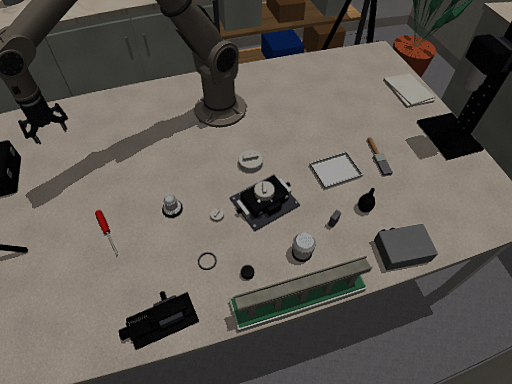

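View pics/d0.png

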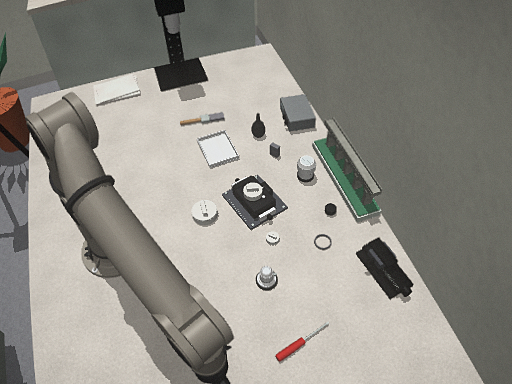

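The scene view shows the covered camera at about (265,195), the tray at (335,170) and the objective in its rest at (172,205). The look-alike covers are at (251,160), large, and (217,214), small. The side view has the same things at (253,192), (217,148) and (266,276).

Run:
```python
from h import *
a=load('s0');b=load('d0')
for n,ua,ub in [('cover',(264,190),(253,189)),('tray',(335,170),(217,148)),('obj',(170,199),(266,269)),('longlens',(303,240),(306,161)),('blower',(367,200),(258,128)),('bigcov',(251,160),(204,210))]:
    for f,u in ((a,ua),(b,ub)):
        P=depthpts(f); print(n,P[u[1],u[0]].round(3),end=' ')
    print()
# tray corners & camera plate: bright / dark masks
P=depthpts(a)
for f in (a,b):
    P=depthpts(f); g=cv2.cvtColor(f['frame'],cv2.COLOR_RGB2GRAY)
    r=P[P.shape[0]//2-5:P.shape[0]//2+5,10:40,2]; print('table z',np.median(r),r.std())
f=a; o=[proj(f,[[x,y,0]])[0].round(0) for x,y in((.5,0),(.5,-.2),(.7,0),(.5,.2))]; print(o)
crop=np.hstack([cv2.resize(a['frame'][130:270,150:400],None,fx=1.6*1,fy=1.6,interpolation=cv2.INTER_CUBIC)]) 
cv2.imwrite('pics/crop.png',cv2.resize(a['frame'][140:230,150:365,::-1],(800,335),interpolation=cv2.INTER_CUBIC))
```

```text
cover [0.556 0.024 0.091] cover [0.542 0.024 0.086] 
tray [0.487 0.345 0.008] tray [0.489 0.352 0.004] 
obj [ 0.486 -0.295  0.075] obj [ 0.479 -0.295  0.072] 
longlens [0.778 0.082 0.09 ] longlens [0.778 0.084 0.088] 
blower [0.692 0.36  0.075] blower [0.673 0.35  0.062] 
bigcov [0.36  0.037 0.03 ] bigcov [0.352 0.021 0.048] 
table z -0.00025217005924671465 0.06274063755775303
table z -0.7412005228265768 0.380380290922122
[array([252., 194.]), array([200., 207.]), array([270., 239.]), array([302., 182.])]
```

View pics/crop.png

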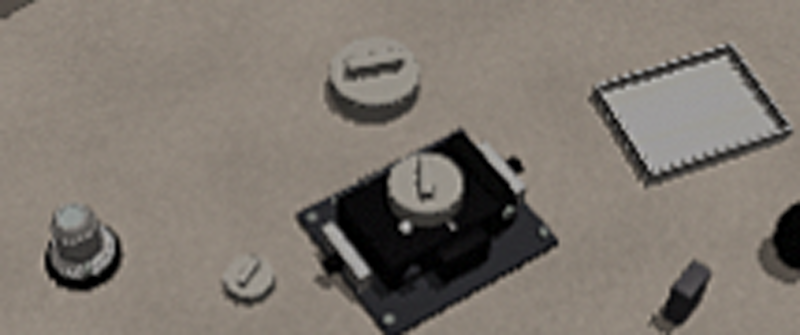

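The crop confirms that the white cover on the camera is the middle-sized of three. Rib and button show as two light dots at crop (405,228) and (452,225). I'll go closer for detail, passing the objective on the way.

```bash
cat >> h.py <<'E'
def tcp():
    o=get_obs(); return np.array(o['tcp_pos']),Ro.from_rotvec(o['orientation'])
def down(yaw): 
    c,s=np.cos(yaw),np.sin(yaw); return Ro.from_matrix(np.array([[c,s,0],[s,-c,0],[0,0,-1.]]))
def go(xyz,yaw=None):
    p,R=tcp(); T=R if yaw is None else down(yaw)
    d=R.inv().apply(np.array(xyz)-p)/.15; r=(R.inv()*T).as_rotvec()/2
    x=R.as_matrix()[:,0]; print('yaw now',np.arctan2(x[1],x[0]).round(4),'offset',d.round(4),'rotation',r.round(4))
E
python3 - <<'E'
from h import *
f=load('w0');p,R=tcp();c=-np.array(f['R']).T@f['t']
print('cam in tool',R.inv().apply(c-p),'axis in tool',R.inv().apply(np.array(f['R'])[2]),R.inv().apply(np.array(f['R'])[0]))
go([.40,-.30,.33]);
E
```

```text
cam in tool [ 0.08114673  0.00046086 -0.14249765] axis in tool [-3.16547691e-01  3.76123498e-04  9.48576522e-01] [ 4.11115438e-04  9.99999882e-01 -2.59320999e-04]
yaw now 0.3518 offset [ 1.8141 -1.7015 -0.6606] rotation [0. 0. 0.]
```

Request:
{"method": "drive_tool", "body": {
  "rows": [
    {"offset": [0.3,-0.28,-0.2],"rotation": [0,0,0],"claw": 1},
    {"offset": [0.6,-0.57,-0.33],"rotation": [0,0,0],"claw": 1},
    {"offset": [0.95,-0.85,-0.33],"rotation": [0,0,0],"claw": 1},
    {"offset": [0.95,-0.85,-0.33],"rotation": [0,0,0],"claw": 1}
  ]
}}

```text
clock: 0.48
tcp_pos: [0.3072, -0.4917, 0.2765]
orientation: [3.093, 0.548, 0.0]
contact_force: [0.7, -0.2, -0.1]
grip_width: 0.0855
gripper_force: 0.0
```

Request:
{"method": "drive_tool", "body": {
  "rows": [
    {"offset": [0.3,-0.28,0],"rotation": [0,0,0],"claw": 1},
    {"offset": [0.65,-0.57,0],"rotation": [0,0,0],"claw": 1},
    {"offset": [1.0,-0.8,0],"rotation": [0,0,0],"claw": 1},
    {"offset": [1.0,-0.8,0],"rotation": [0,0,0],"claw": 1},
    {"offset": [1.0,-0.8,0],"rotation": [0,0,0],"claw": 1}
  ]
}}

```text
clock: 0.9
tcp_pos: [0.4085, -0.3242, 0.2761]
orientation: [-3.091, -0.556, -0.002]
contact_force: [0.2, 0.1, -0.3]
grip_width: 0.0852
gripper_force: 0.0
```

Run:
```python
from h import *
f=snap('wrist','w1');print(tcp()[0],get_obs()['clock'],np.abs(get_obs()['qvel']).max())
print('obj expected px',proj(f,[[.482,-.295,.062]]))
go([.50,-.02,.33])
```

```text
[ 0.41133228 -0.32039904  0.27611976] 0.95 0.12880541162190487
obj expected px [[249.96892806 100.84523937]]
yaw now 0.362 offset [ 1.2631 -1.6643 -0.3519] rotation [0. 0. 0.]
```

View pics/w1.png

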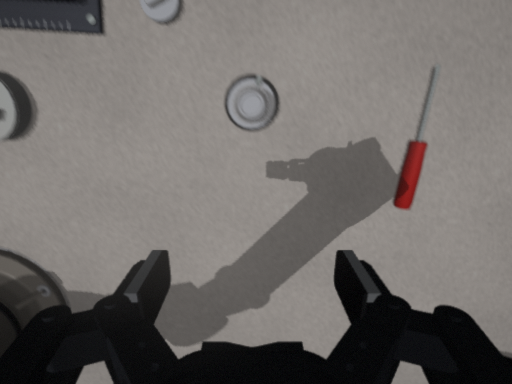

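The objective is at (251,102), with its thumbscrew tip near (258,78), roughly along the tool's x. On to the camera.

Request:
{"method": "drive_tool", "body": {
  "rows": [
    {"offset": [0.2,-0.28,0],"rotation": [0,0,0],"claw": 1},
    {"offset": [0.4,-0.57,0],"rotation": [0,0,0],"claw": 1},
    {"offset": [0.6,-0.83,0],"rotation": [0,0,0],"claw": 1},
    {"offset": [0.6,-0.83,0],"rotation": [0,0,0],"claw": 1}
  ]
}}

```text
clock: 1.28
tcp_pos: [0.4484, -0.1772, 0.276]
orientation: [-3.092, -0.554, -0.001]
contact_force: [-0.0, 1.2, 0.2]
grip_width: 0.0856
gripper_force: 0.0
```

Request:
{"method": "drive_tool", "body": {
  "rows": [
    {"offset": [0.2,-0.28,0],"rotation": [0,0,0],"claw": 1},
    {"offset": [0.4,-0.57,0],"rotation": [0,0,0],"claw": 1},
    {"offset": [0.6,-0.83,0],"rotation": [0,0,0],"claw": 1},
    {"offset": [0.6,-0.83,0],"rotation": [0,0,0],"claw": 1},
    {"offset": [0.6,-0.83,0],"rotation": [0,0,0],"claw": 1},
    {"offset": [0.6,-0.83,0],"rotation": [0,0,0],"claw": 1}
  ]
}}

```text
clock: 1.78
tcp_pos: [0.4896, -0.0315, 0.2758]
orientation: [-3.092, -0.556, 0.001]
contact_force: [0.6, -0.6, -0.2]
grip_width: 0.085
gripper_force: 0.0
```

Run:
```python
from h import *
f=snap('wrist','w2');print(tcp()[0],get_obs()['clock'],np.abs(get_obs()['qvel']).max())
cv2.imwrite('pics/w2c.png',cv2.resize(f['frame'][0:300,:,::-1],(800,469),interpolation=cv2.INTER_CUBIC))
P=depthpts(f);g=cv2.cvtColor(f['frame'],cv2.COLOR_RGB2GRAY)
m=((P[...,2]>.085)&(P[...,2]<.10)&(np.hypot(P[...,0]-.55,P[...,1]-.024)<.08)).astype(np.uint8)
print('ridge/cover top',P[m>0].mean(0),m.sum(), np.percentile(P[m>0][:,2],[5,50,95]), cv2.minAreaRect(np.argwhere(m)[:,::-1].astype(np.float32)))
```

```text
[ 0.48919164 -0.03333921  0.2756878 ] 1.8333 0.028502411143725245
ridge/cover top [0.54190638 0.0293321  0.09156734] 462 [0.08996368 0.0916539  0.09303023] ((215.65382385253906, 109.26923370361328), (11.371354103088379, 40.77046585083008), 33.6900634765625)
```

View pics/w2c.png

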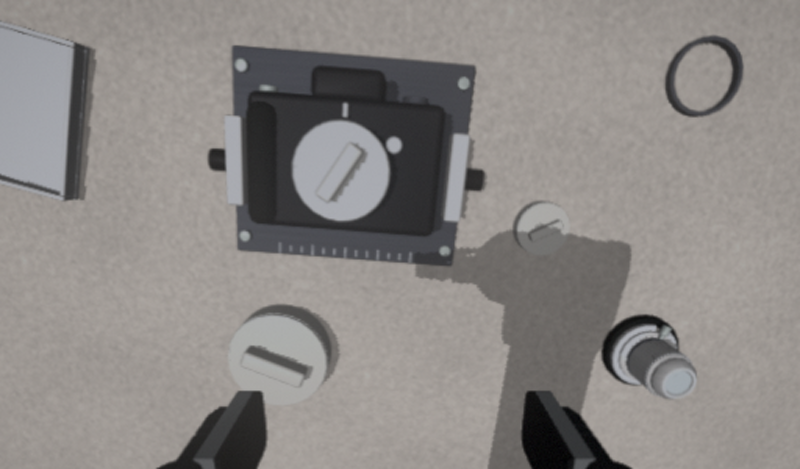

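In this crop (0.64 px per crop px), the rib is at (345,109) and the button at (394,145). The cover is centred at about (341,170), with its ridge from (325,195) to (357,148).

Run:
```python
from h import *
f=load('w2');P=depthpts(f);g=cv2.cvtColor(f['frame'],cv2.COLOR_RGB2GRAY)
def blob(mask,seed):
    n,l,s,c=cv2.connectedComponentsWithStats(mask.astype(np.uint8)); 
    k=l[seed[1],seed[0]]; return l==k,c[k],s[k]
out={}
br=(g>130)
for n,s in (('rib',(221,70)),('btn',(252,93))):
    m,c,st=blob(br,s); out[n]=onz(f,[c],.06)[0]; print(n,c,st,out[n],'depth z',np.median(P[m][:,2]))
r,b=out['rib'],out['btn']; print('dist',np.linalg.norm(r-b))
# centre: clockwise 60 from rib to button
mid=(r+b)/2; d=(b-r)[:2]; 
for sgn in (1,-1):
    n=sgn*np.array([-d[1],d[0]])/np.linalg.norm(d); C=mid[:2]+n*.0435*np.cos(np.pi/6)
    a=np.arctan2(*(r[:2]-C)[::-1]);bb=np.arctan2(*(b[:2]-C)[::-1]); print('C',C,'rib dir',a,'btn dir',bb)
# cover
m,c,st=blob(g>120,(190,110) if g[110,190]>120 else (205,120))
m,c,st=blob((g>100)&(P[...,2]>.07)&(P[...,2]<.1),(200,115)); print('cover mask',st)
cnt=max(cv2.findContours(m.astype(np.uint8),0,1)[0],key=cv2.contourArea).reshape(-1,2)
q=onz(f,cnt,.078)[:,:2].astype(np.float32); print('circ',cv2.minEnclosingCircle(q),'ell',cv2.fitEllipse(q))
rm=(P[...,2]>.0875)&(P[...,2]<.1)&(np.hypot(P[...,0]-.55,P[...,1]-.024)<.08)
q=onz(f,np.argwhere(rm)[:,::-1],.092)[:,:2].astype(np.float32); print('ridge',cv2.minAreaRect(q),q.mean(0),cv2.PCACompute(q,None)[1][0])
tm=(P[...,2]>.075)&(P[...,2]<.081)&(np.hypot(P[...,0]-.54,P[...,1]-.024)<.05)
print('cover top z',np.median(P[tm][:,2]))
# scene view ridge
for t in ('s0','d0'):
    f=load(t);P=depthpts(f); rm=(P[...,2]>.087)&(P[...,2]<.1)&(np.hypot(P[...,0]-.54,P[...,1]-.027)<.04); print(t,rm.sum(),P[rm].mean(0))
    # tray
    tm=(np.abs(P[...,2]-.02)<.007)&(np.hypot(P[...,0]-.487,P[...,1]-.347)<.13)
    q=P[tm][:,:2].astype(np.float32); print('tray rim',len(q),cv2.minAreaRect(q))
f=load('w1');P=depthpts(f)
for lo,hi in ((.068,.08),(.055,.064)):
  om=(P[...,2]>lo)&(P[...,2]<hi)&(np.hypot(P[...,0]-.482,P[...,1]+.295)<.05)
  q=P[om][:,:2].astype(np.float32); print('obj nose',om.sum(),P[om].mean(0),cv2.minEnclosingCircle(q))
om=(P[...,2]>.008)&(np.hypot(P[...,0]-.482,P[...,1]+.295)<.06); q=P[om]; np.set_printoptions(suppress=True); print(np.histogram(q[:,2],bins=np.arange(0,.085,.003)))
```

```text
rib [220.47058824  69.76470588] [220  66   2   9  17] [0.58305867 0.04109233 0.06      ] depth z 0.059729622725677
btn [251.79104478  92.25373134] [248  88   9  10  67] [ 0.57257667 -0.00124804  0.06      ] depth z 0.05979827903646334
dist 0.04361856530605387
C [0.61438583 0.01086914] rib dir 2.3741285753026764 btn dir -2.8595003163223844
C [0.54124951 0.02897516] rib dir 0.28209233726740945 btn dir -0.7674640782871185
cover mask [ 187   77   62   64 3066]
circ ((0.5409107804298401, 0.028569908812642097), 0.035331737250089645) ell ((0.5411331653594971, 0.028874142095446587), (0.0685177817940712, 0.0691923201084137), 73.983642578125)
ridge ((0.5414049625396729, 0.02945634350180626), (0.012115240097045898, 0.04394487291574478), 74.46472930908203) [0.5419355  0.02932438] [ 0.9618414  -0.27360758]
cover top z 0.07793349858963539
s0 35 [0.54235577 0.02813084 0.09134324]
tray rim 214 ((0.4888121485710144, 0.34529319405555725), (0.13402333855628967, 0.1726648062467575), 4.025797367095947)
d0 36 [0.54220842 0.02852399 0.09138018]
tray rim 183 ((0.4879514276981354, 0.3456360697746277), (0.1333470344543457, 0.17863693833351135), 4.704269886016846)
obj nose 839 [ 0.47771606 -0.29891944  0.0723609 ] ((0.47765231132507324, -0.29908955097198486), 0.019040502607822418)
obj nose 216 [ 0.47900139 -0.29959456  0.06029607] ((0.47742652893066406, -0.2992710471153259), 0.022231347858905792)
(array([  0,   0,   3, 293, 243, 483, 155,  64,  19,  37,   6,   0,   0,
         0,   0,   0,   1,   0,   3,  85, 126,   2,  53, 241, 552,  10,
         0,   0]), array([0.   , 0.003, 0.006, 0.009, 0.012, 0.015, 0.018, 0.021, 0.024,
       0.027, 0.03 , 0.033, 0.036, 0.039, 0.042, 0.045, 0.048, 0.051,
       0.054, 0.057, 0.06 , 0.063, 0.066, 0.069, 0.072, 0.075, 0.078,
       0.081, 0.084]))
```

Run:
```python
from h import *
go([.5414,.0292,.13],-.277)
```

```text
yaw now 0.3524 offset [ 0.4715 -0.2713  0.9708] rotation [2.000e-04 4.000e-04 3.147e-01]
```

Request:
{"method": "drive_tool", "body": {
  "rows": [
    {"offset": [0.16,-0.09,0.2],"rotation": [0,0,0.06],"claw": 1},
    {"offset": [0.32,-0.18,0.4],"rotation": [0,0,0.12],"claw": 1},
    {"offset": [0.47,-0.27,0.6],"rotation": [0,0,0.18],"claw": 1},
    {"offset": [0.47,-0.27,0.8],"rotation": [0,0,0.24],"claw": 1},
    {"offset": [0.47,-0.27,0.97],"rotation": [0,0,0.3],"claw": 1},
    {"offset": [0.471,-0.271,0.97],"rotation": [0,0,0.315],"claw": 1},
    {"offset": [0.471,-0.271,0.97],"rotation": [0,0,0.315],"claw": 0.6},
    {"offset": [0.471,-0.271,0.97],"rotation": [0,0,0.315],"claw": 0.6}
  ]
}}

```text
clock: 2.5
tcp_pos: [0.5419, 0.0277, 0.1305]
orientation: [3.11, -0.437, 0.0]
contact_force: [0.2, 0.5, -0.1]
grip_width: 0.0638
gripper_force: 0.0
```

Run:
```python
from h import *
go([.5414,.0292,.0825],-.277);print(tcp()[0],get_obs()['grip_width'])
f=snap('wrist','w3');P=depthpts(f)
rm=(P[...,2]>.0875)&(P[...,2]<.1)&(np.hypot(P[...,0]-.541,P[...,1]-.029)<.03)
q=P[rm][:,:2].astype(np.float32); print('ridge',cv2.minAreaRect(q),q.mean(0),np.percentile(P[rm][:,2],[5,50,95]))
```

```text
yaw now -0.2793 offset [-0.0062 -0.0087  0.3199] rotation [ 0.0004 -0.0001 -0.0012]
[0.54194288 0.02772899 0.1304801 ] 0.06383577863439648
ridge ((0.5416061282157898, 0.029423575848340988), (0.011557849124073982, 0.04379712790250778), 74.35953521728516) [0.54288214 0.02884692] [0.09047047 0.0918169  0.09284348]
```

Request:
{"method": "drive_tool", "body": {
  "force": 30,
  "rows": [
    {"offset": [-0.005,-0.009,0.15],"rotation": [0,0,0],"claw": 0.6},
    {"offset": [-0.005,-0.009,0.25],"rotation": [0,0,0],"claw": 0.5},
    {"offset": [-0.005,-0.009,0.32],"rotation": [0,0,0],"claw": 0.4},
    {"offset": [-0.005,-0.009,0.32],"rotation": [0,0,0],"claw": 0.2},
    {"offset": [-0.005,-0.009,0.32],"rotation": [0,0,0],"claw": 0.0},
    {"offset": [-0.005,-0.009,0.32],"rotation": [0,0,0],"claw": 0.0},
    {"offset": [-0.005,-0.009,0.32],"rotation": [0,0,0],"claw": 0.0},
    {"offset": [-0.005,-0.009,0.32],"rotation": [0,0,0],"claw": 0.0},
    {"offset": [-0.005,-0.009,0.32],"rotation": [0,0,0],"claw": 0.0},
    {"offset": [-0.005,-0.009,0.32],"rotation": [0,0,0],"claw": 0.0}
  ]
}}

```text
clock: 3.38
tcp_pos: [0.5417, 0.0311, 0.0829]
orientation: [-3.111, 0.435, -0.001]
contact_force: [-0.5, 0.8, 1.8]
grip_width: 0.0108
gripper_force: 32.6
```

Gripped. Next: lift straight up and look.

Request:
{"method": "drive_tool", "body": {
  "rows": [
    {"offset": [0,0,-0.1],"rotation": [0,0,0],"claw": 0},
    {"offset": [0,0,-0.25],"rotation": [0,0,0],"claw": 0},
    {"offset": [0,0,-0.4],"rotation": [0,0,0],"claw": 0},
    {"offset": [0,0,-0.55],"rotation": [0,0,0],"claw": 0},
    {"offset": [0,0,-0.6],"rotation": [0,0,0],"claw": 0},
    {"offset": [0,0,-0.6],"rotation": [0,0,0],"claw": 0}
  ]
}}

```text
clock: 3.88
tcp_pos: [0.5428, 0.0313, 0.1745]
orientation: [-3.11, 0.436, -0.007]
contact_force: [0.5, -0.4, -1.4]
grip_width: 0.0108
gripper_force: 32.4
```

Run:
```python
from h import *
f=snap('scene','s1');print(get_obs()['grip_width'],get_obs()['gripper_force'])
cv2.imwrite('pics/s1c.png',cv2.resize(f['frame'][120:240,180:340,::-1],(640,480),interpolation=cv2.INTER_CUBIC))
P=depthpts(f);m=(np.hypot(P[...,0]-.541,P[...,1]-.029)<.02)&(P[...,2]<.1);print(m.sum())
go([.4885,.3455,.16],-.277)
```

```text
0.010818549656428238 32.37538933753967
72
yaw now -0.2783 offset [-0.9177 -1.9177  0.0853] rotation [-0.0002 -0.0008 -0.0007]
```

View pics/s1c.png

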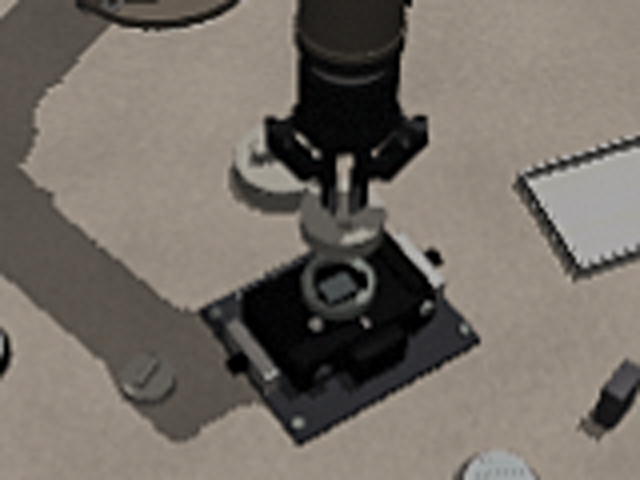

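The cover hangs level in the fingers at crop (343,220), and the mount is exposed at (338,287). Next: over to the tray.

Request:
{"method": "drive_tool", "body": {
  "rows": [
    {"offset": [-0.08,-0.16,0],"rotation": [0,0,0],"claw": 0},
    {"offset": [-0.2,-0.4,0],"rotation": [0,0,0],"claw": 0},
    {"offset": [-0.3,-0.65,0],"rotation": [0,0,0],"claw": 0},
    {"offset": [-0.4,-0.9,0],"rotation": [0,0,0],"claw": 0},
    {"offset": [-0.45,-0.96,0],"rotation": [0,0,0],"claw": 0}
  ]
}}

```text
clock: 4.35
tcp_pos: [0.5138, 0.1955, 0.1712]
orientation: [-3.11, 0.423, 0.004]
contact_force: [0.4, 1.6, 0.3]
grip_width: 0.0108
gripper_force: 32.4
```

Request:
{"method": "drive_tool", "body": {
  "rows": [
    {"offset": [-0.1,-0.2,0],"rotation": [0,0,0],"claw": 0},
    {"offset": [-0.2,-0.45,0],"rotation": [0,0,0],"claw": 0},
    {"offset": [-0.35,-0.7,0.1],"rotation": [0,0,0],"claw": 0},
    {"offset": [-0.46,-0.9,0.1],"rotation": [0,0,0],"claw": 0},
    {"offset": [-0.46,-0.96,0.2],"rotation": [0,0,0],"claw": 0},
    {"offset": [-0.46,-0.96,0.2],"rotation": [0,0,0],"claw": 0}
  ]
}}

```text
clock: 4.85
tcp_pos: [0.4857, 0.3487, 0.1386]
orientation: [3.111, -0.425, -0.008]
contact_force: [-0.6, -0.9, -0.9]
grip_width: 0.0113
gripper_force: 32.4
```

Run:
```python
from h import *
print(tcp()[0],get_obs()['grip_width']); go([.4885,.3455,.033],-.277)
```

```text
[0.48570953 0.34874465 0.13856073] 0.011294830897095666
yaw now -0.2715 offset [0.0271 0.0143 0.7036] rotation [0.0011 0.0024 0.0027]
```

Request:
{"method": "drive_tool", "body": {
  "rows": [
    {"offset": [0.02,0.01,0.2],"rotation": [0,0,0],"claw": 0},
    {"offset": [0.02,0.01,0.4],"rotation": [0,0,0],"claw": 0},
    {"offset": [0.02,0.01,0.58],"rotation": [0,0,0],"claw": 0},
    {"offset": [0.02,0.01,0.66],"rotation": [0,0,0],"claw": 0},
    {"offset": [0.02,0.01,0.69],"rotation": [0,0,0],"claw": 0},
    {"offset": [0.02,0.01,0.705],"rotation": [0,0,0],"claw": 0},
    {"offset": [0.02,0.01,0.705],"rotation": [0,0,0],"claw": 0},
    {"offset": [0.02,0.01,0.705],"rotation": [0,0,0],"claw": 0}
  ]
}}

```text
clock: 5.52
tcp_pos: [0.4926, 0.3438, 0.0381]
orientation: [-3.11, 0.436, -0.003]
contact_force: [-0.8, 0.8, -0.6]
grip_width: 0.0111
gripper_force: 32.4
```

Request:
{"method": "drive_tool", "body": {
  "rows": [
    {"offset": [0,0,0.02],"rotation": [0,0,0],"claw": 0},
    {"offset": [0,0,0.036],"rotation": [0,0,0],"claw": 0},
    {"offset": [0,0,0.042],"rotation": [0,0,0],"claw": 0},
    {"offset": [0,0,0.042],"rotation": [0,0,0],"claw": 0}
  ]
}}

```text
clock: 5.85
tcp_pos: [0.4924, 0.3437, 0.0319]
orientation: [-3.11, 0.436, -0.002]
contact_force: [-2.2, -0.4, 8.8]
grip_width: 0.0109
gripper_force: 33.4
```

Contact with the tray floor at 8.8 N up and z = 0.0319, as predicted. Release and rise.

Request:
{"method": "drive_tool", "body": {
  "rows": [
    {"offset": [0,0,0.035],"rotation": [0,0,0],"claw": 0.3},
    {"offset": [0,0,0.035],"rotation": [0,0,0],"claw": 0.4},
    {"offset": [0,0,0.035],"rotation": [0,0,0],"claw": 0.4},
    {"offset": [0,0,0],"rotation": [0,0,0],"claw": 0.4},
    {"offset": [0,0,-0.2],"rotation": [0,0,0],"claw": 0.4},
    {"offset": [0,0,-0.45],"rotation": [0,0,0],"claw": 0.5},
    {"offset": [0,0,-0.7],"rotation": [0,0,0],"claw": 1},
    {"offset": [0,0,-0.95],"rotation": [0,0,0],"claw": 1},
    {"offset": [0,0,-1.0],"rotation": [0,0,0],"claw": 1}
  ]
}}

```text
clock: 6.6
tcp_pos: [0.494, 0.3453, 0.1871]
orientation: [-3.105, 0.435, -0.01]
contact_force: [0.4, 1.4, 1.1]
grip_width: 0.0773
gripper_force: 0.0
```

Run:
```python
from h import *
f=snap('wrist','w4');P=depthpts(f);print(tcp()[0])
tm=(np.abs(P[...,2]-.027)<.003)&(np.hypot(P[...,0]-.49,P[...,1]-.344)<.06)
print('cover top',tm.sum(),P[tm].mean(0)); q=P[tm]; A=np.c_[q[:,:2]-q[:,:2].mean(0),np.ones(len(q))];print('tilt',np.linalg.lstsq(A,q[:,2],rcond=None)[0])
s=snap('scene','s2');P=depthpts(s);tm=(np.hypot(P[...,0]-.49,P[...,1]-.344)<.03);print(np.percentile(P[tm][:,2],[5,50,95]))
for t in ('s2',):
    g=cv2.cvtColor(s['frame'],cv2.COLOR_RGB2GRAY)
# mount ring from scene (unoccluded?)
tm=(np.abs(P[...,2]-.07)<.003)&(np.hypot(P[...,0]-.541,P[...,1]-.029)<.045);q=P[tm];print('ring',len(q),q.mean(0),cv2.minEnclosingCircle(q[:,:2].astype(np.float32)))
go([.50,.0,.26],.3)
```

```text
[0.49381262 0.34503576 0.18595013]
cover top 2709 [0.49410774 0.34204408 0.02697071]
tilt [-0.00064388 -0.00095986  0.02697071]
[0.02500734 0.2911505  0.57625422]
ring 81 [0.5420439  0.02740924 0.06953986] ((0.5427041053771973, 0.029748214408755302), 0.03383723273873329)
yaw now -0.2785 offset [ 0.6782  2.1901 -0.5185] rotation [-0.0013 -0.0021 -0.2893]
```

Request:
{"method": "drive_tool", "body": {
  "rows": [
    {"offset": [0.1,0.28,-0.2],"rotation": [0,0,0],"claw": 1},
    {"offset": [0.2,0.56,-0.4],"rotation": [0,0,0],"claw": 1},
    {"offset": [0.3,0.84,-0.5],"rotation": [0,0,0],"claw": 1},
    {"offset": [0.34,1.0,-0.5],"rotation": [0,0,0],"claw": 1}
  ]
}}

```text
clock: 7.03
tcp_pos: [0.4992, 0.1945, 0.253]
orientation: [-3.111, 0.434, 0.001]
contact_force: [1.9, -0.3, -0.2]
grip_width: 0.0851
gripper_force: 0.0
```

Request:
{"method": "drive_tool", "body": {
  "rows": [
    {"offset": [0.1,0.28,0],"rotation": [0,0,-0.06],"claw": 1},
    {"offset": [0.2,0.56,0],"rotation": [0,0,-0.12],"claw": 1},
    {"offset": [0.3,0.84,0],"rotation": [0,0,-0.18],"claw": 1},
    {"offset": [0.34,1.0,0],"rotation": [0,0,-0.24],"claw": 1},
    {"offset": [0.34,1.0,0],"rotation": [0,0,-0.29],"claw": 1},
    {"offset": [0.34,1.0,0],"rotation": [0,0,-0.29],"claw": 1},
    {"offset": [0.34,1.0,0],"rotation": [0,0,-0.29],"claw": 1}
  ]
}}

```text
clock: 7.62
tcp_pos: [0.5063, 0.0367, 0.2514]
orientation: [-3.106, -0.467, 0.005]
contact_force: [0.5, 0.6, 0.2]
grip_width: 0.0854
gripper_force: 0.0
```

Run:
```python
from h import *
f=snap('wrist','w5');print(tcp()[0],get_obs()['clock'],np.abs(get_obs()['qvel']).max())
P=depthpts(f);g=cv2.cvtColor(f['frame'],cv2.COLOR_RGB2GRAY)
ij=proj(f,[[.5412,.029,.07]])[0].astype(int);print(ij)
cr=f['frame'][ij[1]-60:ij[1]+60,ij[0]-80:ij[0]+80,::-1]
cv2.imwrite('pics/w5c.png',cv2.resize(cr,(640,480),interpolation=cv2.INTER_CUBIC))
m=(np.abs(P[...,2]-.07)<.003)&(np.hypot(P[...,0]-.541,P[...,1]-.029)<.045)
cnt=max(cv2.findContours(m.astype(np.uint8),0,1)[0],key=cv2.contourArea).reshape(-1,2)
q=onz(f,cnt,.07)[:,:2].astype(np.float32);print('ring',np.median(P[m][:,2]),cv2.minEnclosingCircle(q),cv2.fitEllipse(q))
for n,X in (('rib',(.583,.0411,.06)),('btn',(.5726,-.0012,.06))):
    u=proj(f,[X])[0].round().astype(int); l=cv2.connectedComponentsWithStats((g>130).astype(np.uint8))
    w=l[1][u[1]-3:u[1]+4,u[0]-3:u[0]+4]; w=w[w>0]; k=np.bincount(w).argmax(); X=onz(f,[l[3][k]],.06)[0]; print(n,l[2][k],X,'dir from',np.arctan2(X[1]-.029,X[0]-.5412))
```

```text
[0.50645982 0.03809559 0.25174586] 7.6667 0.024994273201967943
[267 145]
ring 0.0698657862665304 ((0.5414371490478516, 0.030240608379244804), 0.03251985087990761) ((0.5413714647293091, 0.030170084908604622), (0.06315775215625763, 0.06364093720912933), 134.98324584960938)
rib [266 100   3   9  25] [0.58311082 0.04226962 0.06      ] dir from 0.30662991876009416
btn [295 120  10  10  83] [5.72651674e-01 1.18315105e-04 6.00000000e-02] dir from -0.742827411576799
```

View pics/w5c.png

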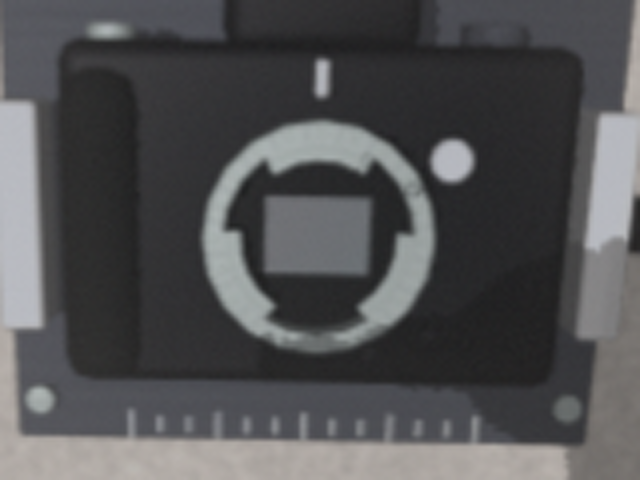

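The mount is clear and unobstructed: rib at crop (321,78), button (452,160), gaps between claws as described. Fixed camera yaw ≈ 0.282 rad. Now for the objective's thumbscrew direction.

Run:
```python
from h import *
f=load('w1');P=depthpts(f)
C=np.array([.4777,-.299]);r=np.hypot(P[...,0]-C[0],P[...,1]-C[1])
m=(P[...,2]>.018)&(P[...,2]<.034)&(r>.026)&(r<.045);q=P[m];print(m.sum(),q.mean(0),np.arctan2(*(q[:,:2].mean(0)-C)[::-1]))
print(get_obs()['joints'].round(3))
go([.445,-.299,.22],.28)
```

```text
113 [ 0.49073779 -0.30033726  0.02305883] -0.102210565949913
[ 0.131  0.207 -0.376  1.903  0.086  1.05  -1.552]
yaw now 0.2995 offset [-1.054   2.0266  0.2115] rotation [-0.0006  0.0011  0.0097]
```

Request:
{"method": "drive_tool", "body": {
  "rows": [
    {"offset": [-0.14,0.28,0],"rotation": [0,0,0],"claw": 1},
    {"offset": [-0.28,0.56,0],"rotation": [0,0,0],"claw": 1},
    {"offset": [-0.42,0.84,0],"rotation": [0,0,0],"claw": 1},
    {"offset": [-0.53,1.0,0],"rotation": [0,0,0],"claw": 1}
  ]
}}

```text
clock: 8.0
tcp_pos: [0.477, -0.1259, 0.2526]
orientation: [-3.105, -0.475, -0.0]
contact_force: [0.5, 0.0, -0.9]
grip_width: 0.0858
gripper_force: 0.0
```

Request:
{"method": "drive_tool", "body": {
  "rows": [
    {"offset": [-0.14,0.28,0.1],"rotation": [0,0,0],"claw": 1},
    {"offset": [-0.28,0.56,0.2],"rotation": [0,0,0],"claw": 1},
    {"offset": [-0.42,0.84,0.21],"rotation": [0,0,0],"claw": 1},
    {"offset": [-0.53,1.0,0.21],"rotation": [0,0,0],"claw": 1},
    {"offset": [-0.53,1.0,0.21],"rotation": [0,0,0],"claw": 1},
    {"offset": [-0.53,1.0,0.21],"rotation": [0,0,0],"claw": 1},
    {"offset": [-0.53,1.0,0.21],"rotation": [0,0,0],"claw": 1}
  ]
}}

```text
clock: 8.58
tcp_pos: [0.4462, -0.2915, 0.2209]
orientation: [-3.105, -0.472, 0.0]
contact_force: [-0.6, 0.3, -0.5]
grip_width: 0.0854
gripper_force: 0.0
```

Run:
```python
from h import *
f=snap('wrist','w6');print(tcp()[0],get_obs()['clock'],np.abs(get_obs()['qvel']).max())
P=depthpts(f)
ij=proj(f,[[.4777,-.299,.03]])[0].astype(int);print(ij)
cr=f['frame'][max(0,ij[1]-75):ij[1]+75,ij[0]-100:ij[0]+100,::-1]
cv2.imwrite('pics/w6c.png',cv2.resize(cr,(640,480),interpolation=cv2.INTER_CUBIC))
C=np.array([.4777,-.299])
r=np.hypot(P[...,0]-C[0],P[...,1]-C[1])
for lo,hi in ((.071,.078),(.057,.063),(.014,.019),(.009,.0135)):
    m=(P[...,2]>lo)&(P[...,2]<hi)&(r<.05);q=P[m][:,:2].astype(np.float32);print(lo,m.sum(),np.median(P[m][:,2]),cv2.minEnclosingCircle(q),q.mean(0))
    if lo==.071: C2=np.array(cv2.minEnclosingCircle(q)[0])
r=np.hypot(P[...,0]-C2[0],P[...,1]-C2[1])
m=(P[...,2]>.0245)&(P[...,2]<.034)&(r>.024)&(r<.045);q=P[m];print(m.sum(),q.mean(0),'tip dir',np.arctan2(*(q[:,:2].mean(0)-C2)[::-1]),r[m].max())
```

```text
[ 0.44653243 -0.29071799  0.22111691] 8.6333 0.011304409107407449
[265 147]
0.071 840 0.07299762797507231 ((0.47752153873443604, -0.29945290088653564), 0.017512178048491478) [ 0.47768837 -0.2988478 ]
0.057 246 0.06038965452338432 ((0.477234423160553, -0.299274742603302), 0.022288786247372627) [ 0.48289728 -0.29538947]
0.014 496 0.01695571753756145 ((0.4785856604576111, -0.29996341466903687), 0.03307625278830528) [ 0.485024   -0.29350242]
0.009 600 0.01176306834020982 ((0.4781161844730377, -0.2992623746395111), 0.03696659579873085) [ 0.48462006 -0.2964527 ]
69 [ 0.50824714 -0.29778583  0.02794526] tip dir 0.054203475697801144 0.03593680745702055
```

View pics/w6c.png

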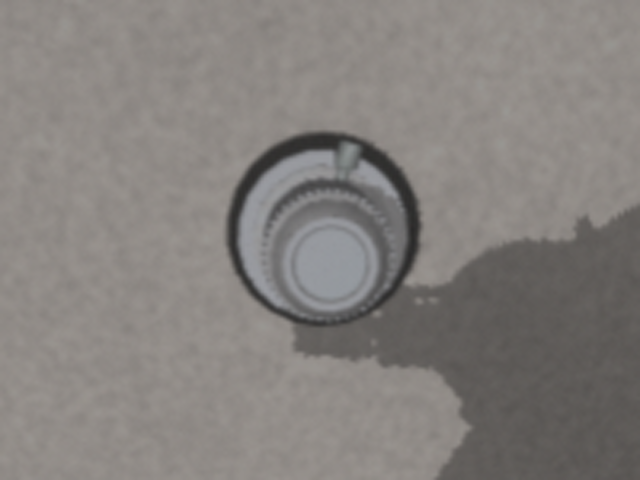

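The nose is centred at crop (331,262), with the thumbscrew up at (348,158): axis at (0.4775,−0.2993), screw direction ≈ 0.05 rad. I'll align above it before descending.

Run:
```python
from h import *
go([.4775,-.2993,.13],.05)
```

```text
yaw now 0.3038 offset [0.1797 0.1172 0.6073] rotation [-0.0007 -0.      0.1269]
```

Request:
{"method": "drive_tool", "body": {
  "rows": [
    {"offset": [0.1,0.06,0.1],"rotation": [0,0,0.05],"claw": 1},
    {"offset": [0.18,0.117,0.3],"rotation": [0,0,0.1],"claw": 1},
    {"offset": [0.18,0.117,0.5],"rotation": [0,0,0.127],"claw": 1},
    {"offset": [0.18,0.117,0.6],"rotation": [0,0,0.127],"claw": 1},
    {"offset": [0.18,0.117,0.6],"rotation": [0,0,0.127],"claw": 1},
    {"offset": [0.18,0.117,0.6],"rotation": [0,0,0.127],"claw": 1}
  ]
}}

```text
clock: 9.13
tcp_pos: [0.4771, -0.2995, 0.1312]
orientation: [-3.139, -0.08, 0.002]
contact_force: [-0.1, 0.3, 0.9]
grip_width: 0.0856
gripper_force: 0.0
```

Run:
```python
from h import *
f=snap('wrist','w7');print(tcp()[0],get_obs()['joints'].round(2))
P=depthpts(f);C=np.array([.4775,-.2993]);r=np.hypot(P[...,0]-C[0],P[...,1]-C[1])
for lo,hi in ((.071,.078),(.057,.063)):
    m=(P[...,2]>lo)&(P[...,2]<hi)&(r<.05);q=P[m][:,:2].astype(np.float32);print(lo,m.sum(),np.median(P[m][:,2]),cv2.minEnclosingCircle(q))
    if lo==.071: C=np.array(cv2.minEnclosingCircle(q)[0])
m=(P[...,2]>.0245)&(P[...,2]<.034)&(r>.0255)&(r<.045);q=P[m];print(m.sum(),q.mean(0),'tip dir',np.arctan2(*(q[:,:2].mean(0)-C)[::-1]))
go([*C,.026],.05)
```

```text
[ 0.47768347 -0.30044844  0.13239067] [ 0.53  0.41 -0.1   1.91  0.05  0.82 -1.12]
0.071 1432 0.07292278470019611 ((0.47769486904144287, -0.29934126138687134), 0.017192130908370018)
0.057 425 0.0603112285322534 ((0.4771733582019806, -0.2993325889110565), 0.022387003526091576)
111 [ 0.50884093 -0.2980486   0.02797845] tip dir 0.04147927477966904
yaw now 0.0503 offset [-3.000e-04 -7.200e-03  7.093e-01] rotation [-0.0001 -0.0005  0.0002]
```

Request:
{"method": "drive_tool", "body": {
  "force": 60,
  "rows": [
    {"offset": [0,-0.007,0.2],"rotation": [0,0,0],"claw": 1},
    {"offset": [0,-0.007,0.4],"rotation": [0,0,0],"claw": 1},
    {"offset": [0,-0.007,0.58],"rotation": [0,0,0],"claw": 1},
    {"offset": [0,-0.007,0.68],"rotation": [0,0,0],"claw": 1},
    {"offset": [0,-0.007,0.7],"rotation": [0,0,0],"claw": 1},
    {"offset": [0,-0.007,0.7],"rotation": [0,0,0],"claw": 0.8},
    {"offset": [0,-0.007,0.7],"rotation": [0,0,0],"claw": 0.7}
  ]
}}

```text
clock: 9.77
tcp_pos: [0.4779, -0.3013, 0.0284]
orientation: [3.139, 0.075, 0.004]
contact_force: [-0.6, 0.6, -1.0]
grip_width: 0.064
gripper_force: 0.0
```

Request:
{"method": "drive_tool", "body": {
  "rows": [
    {"offset": [0,0,0],"rotation": [0,0,0],"claw": 0.5},
    {"offset": [0,0,0],"rotation": [0,0,0],"claw": 0.3},
    {"offset": [0,0,0],"rotation": [0,0,0],"claw": 0.2},
    {"offset": [0,0,0],"rotation": [0,0,0],"claw": 0.0},
    {"offset": [0,0,0],"rotation": [0,0,0],"claw": 0.0},
    {"offset": [0,0,0],"rotation": [0,0,0],"claw": 0.0}
  ]
}}

```text
clock: 10.27
tcp_pos: [0.4778, -0.3014, 0.0287]
orientation: [3.139, 0.075, 0.005]
contact_force: [-1.1, 0.5, 7.8]
grip_width: 0.0425
gripper_force: 60.0
```

Request:
{"method": "drive_tool", "body": {
  "rows": [
    {"offset": [0,0,-0.05],"rotation": [0,0,0],"claw": 0},
    {"offset": [0,0,-0.15],"rotation": [0,0,0],"claw": 0},
    {"offset": [0,0,-0.3],"rotation": [0,0,0],"claw": 0},
    {"offset": [0,0,-0.5],"rotation": [0,0,0],"claw": 0},
    {"offset": [0,0,-0.7],"rotation": [0,0,0],"claw": 0},
    {"offset": [0,0,-0.9],"rotation": [0,0,0],"claw": 0},
    {"offset": [0,0,-0.95],"rotation": [0,0,0],"claw": 0},
    {"offset": [0,0,-0.95],"rotation": [0,0,0],"claw": 0},
    {"offset": [0,0,-0.95],"rotation": [0,0,0],"claw": 0}
  ]
}}

```text
clock: 11.02
tcp_pos: [0.4759, -0.3008, 0.169]
orientation: [3.14, 0.075, 0.0]
contact_force: [-0.8, 0.8, -2.4]
grip_width: 0.0427
gripper_force: 61.2
```

Run:
```python
from h import *
f=snap('wrist','w8');p,R=tcp();print(p,get_obs()['grip_width'],get_obs()['gripper_force'],get_obs()['contact_force'])
P=depthpts(f);T=R.inv().apply((P-p).reshape(-1,3)).reshape(P.shape)  # tool frame
# held object in tool frame: flange top at origin+5mm, nose etc.
m=(np.hypot(T[...,0],T[...,1])<.06)&(T[...,2]>-.06)&(T[...,2]<.03)
print(m.sum()); print(np.histogram(T[m][:,2],bins=np.arange(-.06,.032,.003)))
m=(np.hypot(T[...,0],T[...,1])<.06)&(T[...,2]>0.00)&(T[...,2]<.009)&(T[...,0]>.022);q=T[m];print('screw',len(q),q.mean(0) if len(q) else 0,q[:,0].max() if len(q) else 0)
cv2.imwrite('pics/w8.png',f['frame'][:,:,::-1])
go([.5414,.0302,.17],.2818)
```

```text
[ 0.47534317 -0.30041841  0.16795524] 0.042492311020418345 61.21109962463379 [-0.6646187   0.88118532 -3.87494238]
21013
(array([2909, 1655,  795,  681, 2981, 2190, 1259,  506,  913,  995,  497,
        425,  419,  370,  363,  351,  273,  251,  171,  319,  322,  340,
        601, 1289,  116,   22,    0,    0,    0,    0]), array([-6.00000000e-02, -5.70000000e-02, -5.40000000e-02, -5.10000000e-02,
       -4.80000000e-02, -4.50000000e-02, -4.20000000e-02, -3.90000000e-02,
       -3.60000000e-02, -3.30000000e-02, -3.00000000e-02, -2.70000000e-02,
       -2.40000000e-02, -2.10000000e-02, -1.80000000e-02, -1.50000000e-02,
       -1.20000000e-02, -9.00000000e-03, -6.00000000e-03, -3.00000000e-03,
        5.55111512e-17,  3.00000000e-03,  6.00000000e-03,  9.00000000e-03,
        1.20000000e-02,  1.50000000e-02,  1.80000000e-02,  2.10000000e-02,
        2.40000000e-02,  2.70000000e-02,  3.00000000e-02]))
screw 401 [0.02638693 0.00093736 0.00442302] 0.036345503123814016
yaw now 0.0478 offset [ 0.5453 -2.1806 -0.0126] rotation [-0.0006  0.0008 -0.117 ]
```

View pics/w8.png

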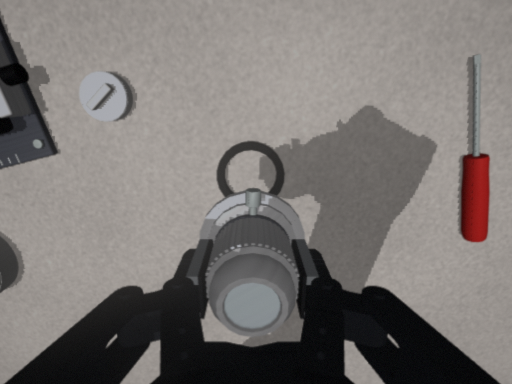

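The objective is held upright, nose at (252,303) and thumbscrew at (253,200), clear of the fingers. Now its pose in the tool frame.

Run:
```python
from h import *
f=load('w8');p,R=tcp()
P=depthpts(f);T=R.inv().apply((P-p).reshape(-1,3)).reshape(P.shape)
r=np.hypot(T[...,0],T[...,1])
def circ(q):
    A=np.c_[2*q[:,:2],np.ones(len(q))];s=np.linalg.lstsq(A,(q[:,:2]**2).sum(1),rcond=None)[0];return s[:2],np.sqrt(s[2]+s[0]**2+s[1]**2)
m=(r<.03)&(np.abs(T[...,2]+.046)<.003)&(np.abs(T[...,1])<.019)
cnt=max(cv2.findContours(m.astype(np.uint8),0,1)[0],key=cv2.contourArea).reshape(-1,2)
print('nose',T[m].mean(0),cv2.minEnclosingCircle(T[m][:,:2].astype(np.float32)))
q=T[m];A=np.c_[q[:,:2]-q[:,:2].mean(0),np.ones(len(q))];print('tilt',np.linalg.lstsq(A,q[:,2],rcond=None)[0])
m=(r<.045)&(T[...,2]>-.012)&(T[...,2]<.009)&(T[...,0]>.025)&(np.abs(T[...,1])<.008);q=T[m];q=q[q[:,2]<.0065]
for lo in (.024,.027,.030,.033):
    k=(q[:,0]>lo)&(q[:,0]<lo+.003);print(lo,k.sum(),np.median(q[k],0),q[k][:,1].min(),q[k][:,1].max())
m=(T[...,2]>.0085)&(T[...,2]<.0145)&(T[...,0]>0)&(r<.036); cn=T[m]
# outer rim: max radius per angle
a=np.arctan2(cn[:,1],cn[:,0]);rr=np.hypot(cn[:,0],cn[:,1]);o=[]
for lo in np.arange(-1.2,1.2,.1):
    k=(a>lo)&(a<lo+.1)
    if k.sum()>3 and abs(lo+.05)>.2: o.append(cn[k][rr[k].argmax()])
print('flange',np.median(cn[:,2]),circ(np.array(o)))
```

```text
nose [ 0.00234429  0.00093841 -0.04528074] ((0.0014677115250378847, 0.0008567431941628456), 0.017638176679611206)
tilt [ 0.01755073 -0.0007979  -0.04528074]
0.024 21 [0.02571186 0.00111994 0.00095334] -0.0027640098029217477 0.0066958215231437855
0.027 71 [ 0.02870235  0.00111587 -0.00050305] -0.0026620247654732697 0.005450926563708069
0.03 89 [ 0.03148906  0.00111616 -0.0006529 ] -0.0026544826903954215 0.0054288063541967704
0.033 99 [ 0.03469535  0.00163167 -0.00040842] -0.0026090977381930495 0.005393529936903984
flange 0.010736623217227338 (array([0.00073228, 0.00081432]), np.float64(0.03135126971948241))
```

Request:
{"method": "drive_tool", "body": {
  "rows": [
    {"offset": [0.03,-0.12,0],"rotation": [0,0,0],"claw": 0},
    {"offset": [0.1,-0.36,0],"rotation": [0,0,0],"claw": 0},
    {"offset": [0.16,-0.6,0],"rotation": [0,0,0],"claw": 0},
    {"offset": [0.22,-0.84,0],"rotation": [0,0,0],"claw": 0},
    {"offset": [0.28,-1.0,0],"rotation": [0,0,0],"claw": 0}
  ]
}}

```text
clock: 11.48
tcp_pos: [0.5098, -0.1448, 0.1669]
orientation: [-3.138, -0.08, 0.006]
contact_force: [0.7, 1.1, -2.1]
grip_width: 0.0424
gripper_force: 61.5
```

Request:
{"method": "drive_tool", "body": {
  "rows": [
    {"offset": [0.06,-0.24,0],"rotation": [0,0,-0.04],"claw": 0},
    {"offset": [0.12,-0.5,0],"rotation": [0,0,-0.08],"claw": 0},
    {"offset": [0.18,-0.74,0],"rotation": [0,0,-0.12],"claw": 0},
    {"offset": [0.23,-0.92,0],"rotation": [0,0,-0.12],"claw": 0},
    {"offset": [0.26,-1.0,0],"rotation": [0,0,-0.12],"claw": 0},
    {"offset": [0.26,-1.0,0],"rotation": [0,0,-0.12],"claw": 0},
    {"offset": [0.26,-1.0,0],"rotation": [0,0,-0.12],"claw": 0}
  ]
}}

```text
clock: 12.07
tcp_pos: [0.5419, 0.0026, 0.1674]
orientation: [-3.109, -0.452, 0.005]
contact_force: [0.9, -0.4, -3.2]
grip_width: 0.0428
gripper_force: 61.5
```

Run:
```python
from h import *
print(tcp()[0],get_obs()['orientation']); go([.5405,.0309,.14],.29)
```

```text
[0.54191847 0.00255479 0.16741741] [-3.10887758 -0.45213775  0.00496149]
yaw now 0.2888 offset [ 0.0453 -0.1837  0.1827] rotation [-0.0002  0.0016 -0.0006]
```

Request:
{"method": "drive_tool", "body": {
  "rows": [
    {"offset": [0.02,-0.1,0.05],"rotation": [0,0.0075,0],"claw": 0},
    {"offset": [0.045,-0.184,0.12],"rotation": [0,0.0075,0],"claw": 0},
    {"offset": [0.045,-0.184,0.18],"rotation": [0,0.0075,0],"claw": 0},
    {"offset": [0.045,-0.184,0.18],"rotation": [0,0.0075,0],"claw": 0},
    {"offset": [0.045,-0.184,0.18],"rotation": [0,0.0075,0],"claw": 0},
    {"offset": [0.045,-0.184,0.18],"rotation": [0,0.0075,0],"claw": 0}
  ]
}}

```text
clock: 12.57
tcp_pos: [0.5417, 0.0291, 0.142]
orientation: [-3.108, -0.447, -0.023]
contact_force: [0.4, -0.0, -1.3]
grip_width: 0.0425
gripper_force: 61.5
```

```bash
cat > mt.py <<'E'
from h import *
import sys
f=snap('wrist',sys.argv[1]);p,R=tcp();print(p,get_obs()['contact_force'],R.as_matrix()[:,2])
P=depthpts(f);g=cv2.cvtColor(f['frame'],cv2.COLOR_RGB2GRAY);T=R.inv().apply((P-p).reshape(-1,3)).reshape(P.shape);r=np.hypot(T[...,0],T[...,1])
l=cv2.connectedComponentsWithStats((g>115).astype(np.uint8)&(np.abs(P[...,2]-.058)<.005).astype(np.uint8))
o={}
for n,X in (('rib',(.5833,.043,.06)),('btn',(.5729,.001,.06))):
    u=proj(f,[X])[0].round().astype(int)
    w=l[1][max(0,u[1]-6):u[1]+7,u[0]-6:u[0]+7]; w=w[w>0]
    if not len(w): print(n,u,'none');continue
    k=np.bincount(w).argmax(); o[n]=onz(f,[l[3][k]],.06)[0]; print(n,u,l[2][k],o[n])
if len(o)==2:
    d=(o['btn']-o['rib'])[:2]; n=np.array([d[1],-d[0]])/np.linalg.norm(d); C=(o['rib']+o['btn'])[:2]/2+n*.0435*np.cos(np.pi/6)
    print('dist',np.linalg.norm(d),'C',C,'yaw',np.arctan2(*(o['rib'][:2]-C)[::-1]),np.arctan2(*(o['btn'][:2]-C)[::-1])+np.pi/3)
m=(r<.03)&(np.abs(T[...,2]+.0455)<.003)&(np.abs(T[...,1])<.019);q=P[m]
A=np.c_[q[:,:2]-q[:,:2].mean(0),np.ones(len(q))];nc=cv2.minEnclosingCircle(q[:,:2].astype(np.float32));print('nose',nc,'tilt',np.linalg.lstsq(A,q[:,2],rcond=None)[0])
m=(T[...,2]>.0085)&(T[...,2]<.0145)&(T[...,0]>0)&(r<.036);cn=P[m];t=T[m];a=np.arctan2(t[:,1],t[:,0]);rr=np.hypot(t[:,0],t[:,1]);e=[]
for lo in np.arange(-1.2,1.2,.1):
    k=(a>lo)&(a<lo+.1)
    if k.sum()>3 and abs(lo+.05)>.2:e.append(cn[k][rr[k].argmax()])
e=np.array(e);s=np.linalg.lstsq(np.c_[2*e[:,:2],np.ones(len(e))],(e[:,:2]**2).sum(1),rcond=None)[0];print('flange C',s[:2],np.sqrt(s[2]+(s[:2]**2).sum()),'z',np.median(cn[:,2]))
m=(r<.045)&(T[...,2]>-.012)&(T[...,2]<.0065)&(T[...,0]>.03)&(np.abs(T[...,1])<.008);y=T[m];k=[(y[:,1].min()+y[:,1].max())/2,y[:,0].mean()]
tip=R.apply([k[1],k[0],0])+p; print('screw yaw',np.arctan2(*(tip[:2]-s[:2])[::-1]))
E
python3 mt.py w9
```

```text
[0.541888   0.02943005 0.14230416] [ 0.40958485 -1.26535461 -2.23846207] [ 0.01473581  0.00361313 -0.99988489]
rib [249 150] [248 145   5  13  62] [0.5830845  0.04198843 0.06      ]
btn [295 177] [290 171  14  14 161] [ 5.72854737e-01 -1.90749633e-04  6.00000000e-02]
dist 0.043401974144167 C [0.54135888 0.02977809] yaw 0.28468556644032944 0.2866382263758601
nose ((0.542066752910614, 0.028891777619719505), 0.017292087897658348) tilt [8.41006858e-03 1.59325410e-04 1.86384906e-01]
flange C [0.54174576 0.02871389] 0.031466348227588016 z 0.13059549415607835
screw yaw 0.26769892108076176
```

Run:
```python
from h import *
p,R=tcp();x=R.as_matrix()[:,0];y=np.arctan2(x[1],x[0])
T=Ro.from_rotvec([0,0,.017])*R
for z in (.100,.0867): print((R.inv().apply(np.array([.5415,.0305,z])-p)/.15).round(4),((R.inv()*T).as_rotvec()/2).round(4))
```

```text
[-0.0047 -0.0078  0.282 ] [ 0.0001  0.     -0.0085]
[-0.0061 -0.0078  0.3706] [ 0.0001  0.     -0.0085]
```

Request:
{"method": "drive_tool", "body": {
  "rows": [
    {"offset": [-0.005,-0.008,0.1],"rotation": [0,0,-0.0085],"claw": 0},
    {"offset": [-0.005,-0.008,0.2],"rotation": [0,0,-0.0085],"claw": 0},
    {"offset": [-0.005,-0.008,0.27],"rotation": [0,0,-0.0085],"claw": 0},
    {"offset": [-0.005,-0.008,0.28],"rotation": [0,0,-0.0085],"claw": 0},
    {"offset": [-0.005,-0.008,0.28],"rotation": [0,0,-0.0085],"claw": 0},
    {"offset": [-0.005,-0.008,0.28],"rotation": [0,0,-0.0085],"claw": 0}
  ]
}}

```text
clock: 13.12
tcp_pos: [0.5416, 0.032, 0.1006]
orientation: [-3.103, -0.476, -0.025]
contact_force: [0.5, -0.3, -1.7]
grip_width: 0.0425
gripper_force: 61.4
```

```bash
python3 mt.py w10
```

```text
[0.54180502 0.03207957 0.10081746] [-0.19242663  1.28969464 -1.29960398] [ 0.01575515  0.00435709 -0.99986639]
rib [254 162] [253 155   6  16  90] [0.58309397 0.04186256 0.06      ]
btn [309 195] [302 187  18  17 230] [ 5.72672071e-01 -2.12096408e-04  6.00000000e-02]
dist 0.043346199690066846 C [0.54131601 0.02988289] yaw 0.27925352957933 0.28231818952589316
nose ((0.5417445302009583, 0.03129734471440315), 0.017080487683415413) tilt [0.01096879 0.00222168 0.14495567]
flange C [0.54168962 0.03165535] 0.03145477720951505 z 0.08921010343389166
screw yaw 0.2853042790370157
```

Request:
{"method": "drive_tool", "body": {
  "rows": [
    {"offset": [-0.005,0.011,0],"rotation": [0,-0.0025,0],"claw": 0},
    {"offset": [-0.005,0.011,0.02],"rotation": [0,-0.0025,0],"claw": 0},
    {"offset": [-0.005,0.011,0.03],"rotation": [0,-0.0025,0],"claw": 0},
    {"offset": [-0.005,0.011,0.04],"rotation": [0,-0.0025,0],"claw": 0},
    {"offset": [-0.005,0.011,0.049],"rotation": [0,-0.0025,0],"claw": 0},
    {"offset": [-0.005,0.011,0.049],"rotation": [0,-0.0025,0],"claw": 0},
    {"offset": [-0.005,0.011,0.049],"rotation": [0,-0.0025,0],"claw": 0}
  ]
}}

```text
clock: 13.75
tcp_pos: [0.5409, 0.0304, 0.0925]
orientation: [-3.104, -0.477, -0.015]
contact_force: [0.3, 0.5, -3.1]
grip_width: 0.0428
gripper_force: 61.4
```

```bash
python3 mt.py w11
```

```text
[0.54096774 0.03042181 0.09261638] [-0.01410212  0.76520507 -2.427204  ] [ 0.00952639  0.00278848 -0.99995073]
rib [252 162] [251 155   7  17 102] [0.58325766 0.04188097 0.06      ]
btn [309 196] [302 189  19  18 248] [ 5.72772130e-01 -2.38788284e-04  6.00000000e-02]
dist 0.043405304193331794 C [0.54145853 0.02992164] yaw 0.2786695014609878 0.2805557912500338
nose ((0.5411229133605957, 0.02992215007543564), 0.017417090013623238) tilt [ 0.0014184  -0.00066115  0.13687929]
flange C [0.54088961 0.02998285] 0.03149810592801846 z 0.08094870909305052
screw yaw 0.2877189211604424
```

The lugs have entered without contact and alignment is within 0.6 mm. Continuing down.

Request:
{"method": "drive_tool", "body": {
  "rows": [
    {"offset": [0.003,0,0.012],"rotation": [0,0,0],"claw": 0},
    {"offset": [0.003,0,0.022],"rotation": [0,0,0],"claw": 0},
    {"offset": [0.003,0,0.032],"rotation": [0,0,0],"claw": 0},
    {"offset": [0.003,0,0.038],"rotation": [0,0,0],"claw": 0},
    {"offset": [0.003,0,0.04],"rotation": [0,0,0],"claw": 0},
    {"offset": [0.003,0,0.04],"rotation": [0,0,0],"claw": 0},
    {"offset": [0.003,0,0.04],"rotation": [0,0,0],"claw": 0}
  ]
}}

```text
clock: 14.38
tcp_pos: [0.5417, 0.0305, 0.0869]
orientation: [-3.104, -0.477, -0.016]
contact_force: [0.4, -0.1, 1.3]
grip_width: 0.0426
gripper_force: 61.5
```

Request:
{"method": "drive_tool", "body": {
  "rows": [
    {"offset": [0,0,0.003],"rotation": [0,0,0],"claw": 0},
    {"offset": [0,0,0.005],"rotation": [0,0,0],"claw": 0},
    {"offset": [0,0,0.005],"rotation": [0,0,0],"claw": 0},
    {"offset": [0,0,0.005],"rotation": [0,0,0],"claw": 0}
  ]
}}

```text
clock: 14.72
tcp_pos: [0.5419, 0.0307, 0.0867]
orientation: [-3.104, -0.477, -0.017]
contact_force: [-1.6, -0.7, 7.7]
grip_width: 0.0427
gripper_force: 62.2
```

```bash
python3 mt.py w12; python3 -c "
from h import *
p,R=tcp();print(get_obs()['contact_force'],get_obs()['moment'],get_obs()['joints'])
T=Ro.from_rotvec([0,0,-np.pi/6])*R;print((R.inv()*T).as_rotvec()/2)"
```

```text
[0.5418735  0.03064453 0.08670922] [-1.54941156  0.19948441  6.01285079] [ 0.01050385  0.00273285 -0.9999411 ]
rib [252 166] [251 158   7  17 103] [0.5834086  0.04189854 0.06      ]
btn [311 201] [304 193  18  18 260] [ 5.72745434e-01 -1.37328026e-04  6.00000000e-02]
dist 0.04336723581613204 C [0.54156144 0.03014345] yaw 0.27384804753688013 0.2764932173036191
nose ((0.5423890352249146, 0.030155150219798088), 0.017412055283784866) tilt [-0.00553102 -0.00216024  0.13107081]
flange C [0.54196265 0.03025678] 0.0312908303956256 z 0.07508225321687298
screw yaw 0.28783456158287557
[-1.54941156  0.19948441  6.01285079] [-0.06638055  0.52576622  0.05516801] [ 0.03845684  0.45756131 -0.26116432  1.98706449  0.17549181  0.70722389
 -1.59558233]
[-2.83785725e-03 -1.42861324e-04  2.61783967e-01]
```

Seated: flange top at 75.1 mm, about 8 N down, screw at the rib within 0.5°. Turning 30° clockwise.

Request:
{"method": "drive_tool", "body": {
  "rows": [
    {"offset": [0,0,0],"rotation": [-0.0004,0,0.03],"claw": 0},
    {"offset": [0,0,0],"rotation": [-0.0008,0,0.07],"claw": 0},
    {"offset": [0,0,0],"rotation": [-0.0012,0,0.11],"claw": 0},
    {"offset": [0,0,0],"rotation": [-0.0016,0,0.15],"claw": 0},
    {"offset": [0,0,0],"rotation": [-0.002,0,0.19],"claw": 0},
    {"offset": [0,0,0],"rotation": [-0.0025,0,0.23],"claw": 0},
    {"offset": [0,0,0],"rotation": [-0.0028,0,0.255],"claw": 0},
    {"offset": [0,0,0],"rotation": [-0.0028,0,0.265],"claw": 0},
    {"offset": [0,0,0],"rotation": [-0.0028,0,0.265],"claw": 0},
    {"offset": [0,0,0],"rotation": [-0.0028,0,0.265],"claw": 0}
  ]
}}

```text
clock: 15.6
tcp_pos: [0.5424, 0.03, 0.0868]
orientation: [3.12, -0.354, 0.019]
contact_force: [-0.9, -2.5, 5.7]
grip_width: 0.0428
gripper_force: 62.0
```

```bash
python3 mt.py w13; python3 -c "
from h import *
f=load('w13');cv2.imwrite('pics/w13c.png',cv2.resize(f['frame'][80:380,60:460,::-1],(800,600)))
p,R=tcp();x=R.as_matrix()[:,0];print('tool yaw',np.arctan2(x[1],x[0]))"
```

```text
[0.54241134 0.02998657 0.08676937] [-0.11673849 -1.1853226   5.76033342] [ 0.01171135 -0.00328035 -0.99992604]
rib [215 176] [211 168  13  17 106] [0.58311538 0.04160128 0.06      ]
btn [286 177] [279 168  20  19 284] [ 5.72786367e-01 -4.82655827e-04  6.00000000e-02]
dist 0.04333296558376556 C [0.54136464 0.02953898] yaw 0.2812535630348813 0.2845821817170143
nose ((0.542901873588562, 0.029177945107221603), 0.01738470420241356) tilt [-2.35547058e-03 -5.36511775e-06  1.31130927e-01]
flange C [0.54265599 0.02948246] 0.03134450475101008 z 0.07520810342659305
screw yaw -0.24226271682198494
tool yaw -0.2258053919268869
```

View pics/w13c.png

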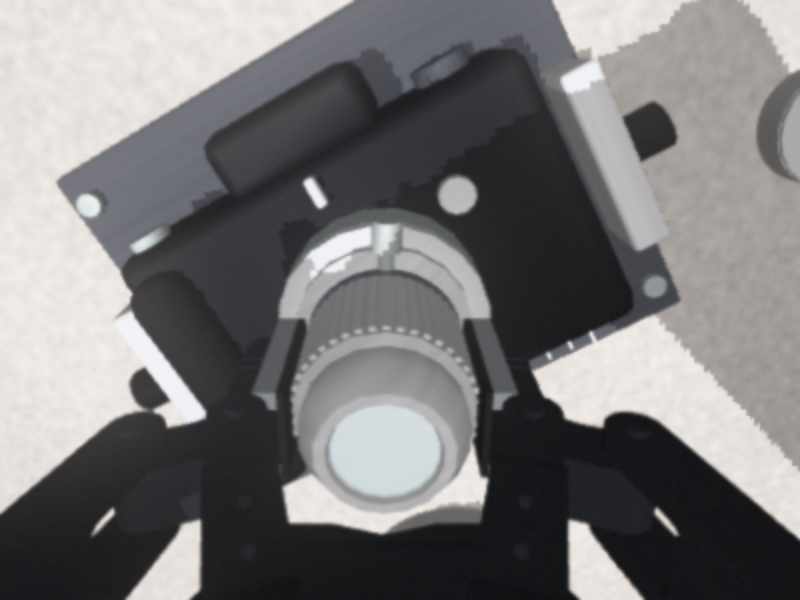

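The screw points midway between rib (crop 315,192) and button (457,194), turned 30.0°, flange top at 75.2 mm. I'll nudge about 1 mm to centre it.

Request:
{"method": "drive_tool", "body": {
  "rows": [
    {"offset": [-0.003,0.001,0.001],"rotation": [0,0,0],"claw": 0},
    {"offset": [-0.006,0.001,0.002],"rotation": [0,0,0],"claw": 0},
    {"offset": [-0.006,0.001,0.002],"rotation": [0,0,0],"claw": 0},
    {"offset": [-0.006,0.001,0.002],"rotation": [0,0,0],"claw": 0},
    {"offset": [-0.006,0.001,0.002],"rotation": [0,0,0],"claw": 0}
  ]
}}

```text
clock: 16.07
tcp_pos: [0.5424, 0.03, 0.0868]
orientation: [3.12, -0.354, 0.022]
contact_force: [1.5, -3.1, 6.6]
grip_width: 0.0423
gripper_force: 62.0
```

```bash
python3 mt.py w14
```

```text
[0.54235202 0.0299761  0.08683915] [ 0.79674647 -2.20239784  6.75941157] [ 0.01340532 -0.00312129 -0.99990527]
rib [215 176] [211 168  13  16 102] [0.58322448 0.04160585 0.06      ]
btn [286 177] [279 168  20  19 284] [ 5.72742338e-01 -4.52612514e-04  6.00000000e-02]
dist 0.0433450081542085 C [0.54142947 0.02968688] yaw 0.2778027689674344 0.28089119285876174
nose ((0.5426011681556702, 0.029246723279356956), 0.01726464554667473) tilt [-0.00033184  0.0006812   0.13118898]
flange C [0.54247643 0.0294688 ] 0.03143260769174548 z 0.07531553412796249
screw yaw -0.24095004348915236
```

Request:
{"method": "drive_tool", "body": {
  "rows": [
    {"offset": [0.002,0,0.003],"rotation": [0,-0.001,0],"claw": 0},
    {"offset": [0.003,0,0.005],"rotation": [0,-0.002,0],"claw": 0},
    {"offset": [0.003,0,0.005],"rotation": [0,-0.002,0],"claw": 0},
    {"offset": [0.003,0,0.005],"rotation": [0,-0.002,0],"claw": 0}
  ]
}}

```text
clock: 16.45
tcp_pos: [0.5425, 0.0299, 0.0866]
orientation: [3.12, -0.354, 0.014]
contact_force: [-2.2, -2.1, 13.8]
grip_width: 0.0424
gripper_force: 62.9
```

```bash
python3 mt.py w15
```

```text
[0.54252931 0.02992996 0.0866589 ] [-2.56440426 -2.28696785 13.4112158 ] [ 0.00897227 -0.00225773 -0.9999572 ]
rib [215 176] [211 169  13  16 106] [0.5831535  0.04159875 0.06      ]
btn [286 178] [279 168  20  19 286] [ 5.72793705e-01 -4.70579662e-04  6.00000000e-02]
dist 0.04332613641683453 C [0.54139429 0.02957193] yaw 0.28041532193584723 0.28388016634378566
nose ((0.543438196182251, 0.02921166643500328), 0.017397895455360413) tilt [-0.00437998 -0.00206972  0.13103652]
flange C [0.54261541 0.02944901] 0.031366702653481786 z 0.0750500944712557
screw yaw -0.24211448819321477
```

Seated at 75.05 mm, 30.0° turned, still gripped. Handing in.

```bash
python3 -c "
from bench import hand_in;print(hand_in())"
```

```text
the job is handed in; nothing more can be done
None
```

The job is handed in: the dust cover lies flat and right way up in the tray, and the objective is seated in the bayonet, turned 30° clockwise to midway between rib and button, short of the lock position, and still gripped there.

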